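# Raise and lock the telescoping counter lamp

### The job

Raise the green counter lamp to its tall setting: twist its head by the brass grip to unlock it, draw it up until it meets its top stop, then twist it back fully home so that it is locked, and let go with the lamp standing on its catch. Do it gently, by feel, because the catch inside is weak, and do not disturb the glassware and crockery around it.

Things in the scene. Friction and masses are not known exactly. Their poses are not given: they have to be found in the camera images.
- lamp_base: Lamp foot, screwed to the counter: brass flange 112 mm across, white barrel 53 mm across, 152 mm high. Origin at the centre of the underside, z up along the lamp's axis. Its x axis (red mark on the flange) is the locked direction: when the lamp is locked, the head's x axis points roughly along it. Place and yaw vary.
- barrel_top (a point): Centre of the barrel's top, 152 mm up. Inside, unseen, a catch (a ledge and 12 mm above it a stop, so 4 mm of play for the 8 mm lug) holds the tall setting at a height that must be felt: resting on the ledge the head is 62 to 92 mm higher than at the start; the top stop is met 66 to 96 mm above the start. Home up there is at a head turn of -0.2 to 0.0 rad from the base's x axis.
- lamp_head: Green domed head, 112 mm across, on a stem that slides up out of the barrel and turns about the vertical. Origin on the axis under the dome, 156 mm above the counter at the start (locked low); dome top 28 mm above it. On the dome stands the brass grip: a bar 46 mm long (head's x, red mark at +x), 14 mm thick (y), 40 mm high. Head and stem weigh 0.27 to 0.43 kg; unlocked, they sink if let go.
- grip (a point): Middle of the brass grip, on the axis, 50 mm above the head's origin (22 mm above the dome, 18 mm below the grip's top): where to hold it. Axes as the head.
- dome (a point): Top centre of the dome. Turning the head COUNTER-CLOCKWISE seen from above (positive yaw) unlocks it: free to slide at 1.0 to 1.35 rad from the base's x axis, side stop at about 1.4; CLOCKWISE locks it. Locked, it cannot rise; between the settings it cannot turn back. Friction: sliding 1 N (3 N at 50 mm/s), turning 0.03 Nm; 0.1 Nm or 4 N more means a stop, which yields 1 to 2 mm.
- lug: Steel lug (8 mm cube) fixed to the stem inside the barrel, unseen: 18 mm out from the axis along the head's x; origin at its underside, 126 mm below the head's origin. The catch breaks if the lug presses on it or on a stop with over 25 N: about 0.25 Nm of twist, or 25 N of push or pull.
- goblet_a: Blue stemmed goblet, 135 mm high, 66 mm across, near the lamp; origin under its foot. Leave alone.
- goblet_b: Another blue goblet of the same size, on the robot's side of the lamp; origin under its foot. Leave alone.
- jar: White jar with brass cap, 68 mm across, 90 mm high, near the lamp; origin under it. Leave alone.
- dish: Small blue plate, 90 mm across, 20 mm high; origin under it. Leave alone.
- bottle: Green bottle, 72 mm across, 190 mm high; origin under it. Leave alone.
- mug: White mug, 80 mm across, 90 mm high; origin under it. Leave alone.
- bowl: Blue bowl, 130 mm across, 55 mm high; origin under it. Leave alone.

How it is judged:
On the way, in this order (a step that is already met when the one before it is completed fails the run):
1. the head is twisted counter-clockwise out of its low lock, still low (angle between the x axis of lamp_head and the x axis of lamp_base, either way round above 0.85 rad and z of lug in the frame of lamp_base below 0.045 m), for 0.05 s.
2. the head is drawn up, still twisted (angle between the x axis of lamp_head and the x axis of lamp_base, either way round above 0.6 rad and z of lug in the frame of lamp_base above 0.085 m), for 0.1 s.
At the end, for the whole second after the job is handed in: the lamp stands at its tall setting (its lug at least 88.5 mm above the counter, that is the head at least 58.5 mm higher than at the start), its head's x axis within 0.4 rad of the base's x axis, its weight carried by the lug on the catch (more than 0.5 N), at rest (z of lug in the frame of lamp_base above 0.0885 m and angle between the x axis of lamp_head and the x axis of lamp_base, either way round below 0.4 rad and contact force between lug and anything else above 0.5 N and linear speed of lamp_head below 0.01 m/s and angular speed of lamp_head below 0.1 rad/s); the robot touches nothing.
It fails at once if the lug is pressed against its catch or stops with more than 25 N (contact force between lug and anything else above 25 N).
It fails at once if a goblet is shoved more than 15 mm or tipped more than 0.3 rad (distance of any of goblet_a, goblet_b from where it was at the start of the episode above 0.015 m or angle between any of goblet_a, goblet_b's own z axis and vertical above 0.3 rad).
It fails at once if the jar or the dish is shoved more than 15 mm or tipped more than 0.3 rad (distance of any of jar, dish from where it was at the start of the episode above 0.015 m or angle between any of jar, dish's own z axis and vertical above 0.3 rad).
It fails at once if the bottle is shoved more than 15 mm or tipped more than 0.3 rad (distance of bottle from where it was at the start of the episode above 0.015 m or angle between bottle's own z axis and vertical above 0.3 rad).
It fails at once if the mug or the bowl is shoved more than 15 mm or tipped more than 0.3 rad (distance of any of mug, bowl from where it was at the start of the episode above 0.015 m or angle between any of mug, bowl's own z axis and vertical above 0.3 rad).
It also fails if it takes over 72 s, if anything falls off the work surface, if the arm or the gripper's body presses on something with over 40 N, if the wrist force passes 120 N, or if a joint passes its speed limit or range.

### The arm

A 6-joint arm with a two-finger parallel gripper is mounted at the origin on the work surface. World frame = base frame: x ahead of the robot, y to its left, z up, the work surface at z = 0. Lengths are in m, angles in rad, forces in N, time in s.
With the tool pointing down it reaches from about 0.35 to 0.775 m from the base axis. Payload 7.3 kg.
Tool frame: the origin (TCP) lies at the centre of the arm's flange, where the gripper is bolted on; the fingertips stand 178 mm ahead of it and the grasp point (between the pads) lies 159 mm ahead of it; z points along the fingers, y is the line along which they close (so a half turn about z gives the same grasp; the last joint's range is limited). The gripper opens to 92 mm and grips with 3 to 60 N. Pads are 19 mm wide; open, the fingers measure 130 mm over their backs; the gripper's body (75 mm by 190 mm) begins 47 mm behind the grasp point.
Start: joints at [1.175, 0.342, 1.524, -0, 1.275, -0.146], TCP at [0.13, 0.509, 0.405] pointing down, gripper open.
Joint ranges: [-2.53, 2.53], [-0.77, 2.02], [0.04, 2.7], [-1, 4.14], [0.28, 2.66], [-3.11, 3.11]. Speed limits (rad/s): [2.57, 2.57, 3.14, 3.14, 3.14, 3.14].

### API

Orientations are given as [roll, pitch, yaw] about the fixed x, y, z axes, in that order (R = Rz(yaw) Ry(pitch) Rx(roll)).
In Python, from cell import telemetry, vision, ticket gives the robot as it stands.
- The arm moves only by the shell command python3 -m crank 'ROWS' [FORCE]. ROWS is JSON, a list of rows, each a list of 5 numbers: the gripper command: -1 is shut, 1 is fully open, values between are in proportion, then the shift along the tool's x, y, z in mm, then the turn about the tool's z in rad. In form: [[fingers, dx, dy, dz, roll], ...]. A call has 1 to 12 rows; each row is the pose to reach, as a shift and turn from the pose commanded when the call began, along the tool's axes at that moment; what a row does not reach only later rows make up. A row lasts 1/12 s, in which the tool goes at most 41.7 mm and 7.16 degrees, less where a joint would pass 70% of its speed; a pose out of reach is approached as far as the arm can. A call with a gripper value outside its range is refused whole. The fingers move at their own pace and stop on an object; FORCE is the grip in N (left out, the last holds). Time passes only in rows, so rows that repeat a pose let the fingers close. It gives the time, the measured TCP pose, the force, the opening and the grip force at its end, in the units of the state.
- telemetry.observe(): the state, without advancing time (a new reading comes with each control period).
- vision.read_camera(name): name is "scene" or "side" or "wrist"; returns (picture, depth): 384x512x3 uint8, red, green, blue; 384x512 float32, m along the optical axis (not along the pixel's ray), 0 where there is no reading.
- vision.get_calibration(name): a dict with "camera_matrix" (3x3 intrinsics, pixels), "dist" ([k1, k2, p1, p2, k3] as OpenCV has them; the pictures are not rectified), "rvec" (rotation vector, rad) and "tvec" (3), from world to camera coordinates, as OpenCV has them. Camera axes: x right, y down, z forward; pixel columns grow to the right and rows downward; lengths in m; the calibration is good to about 2 mm. A picture is of the moment at which its call begins: read the wrist's pose just before it. get_calibration takes no time and is no camera call; for the wrist camera it gives the pose at the moment of the call.
- ticket.hand_in(): hands the job in; it is judged then, once.
The state is a dict: "time": time; "qpos": joint angles; "qvel": joint speeds; "joint_efforts": joint torques, N m; "tool_pos": TCP position; "tool_rot": TCP orientation; "contact_force": force on the tool from outside, world axes, zero at the start; "torque": the same for the moment, N m; "opening": finger opening in m; "grip_force": force on a finger pad.
Only numpy, scipy, OpenCV 4.12 (cv2) and the standard library are available. Lean on these libraries where they do the work, as an engineer would, in place of code of your own. Each camera call takes 0.05 s, during which the arm holds its last target. There are 200 camera calls.

## Working session

There is one attempt and no reset: what is moved stays moved. The work goes in short steps, Python scripts to look and compute and a shell command to move; the robot and the scene stay as the last step left them, time stands still between calls to the robot, and variables do not carry over. Pictures are saved under pics/ and viewed, at most 10 in all, crops included, and the job is handed in when it is done.

```bash
ls; mkdir -p pics; python3 - <<'E'
from cell import telemetry, vision
import cv2,numpy as np
s=telemetry.observe();print(s)
for n in ("scene","side"):
    p,d=vision.read_camera(n);cv2.imwrite(f"pics/{n}.png",p[:,:,::-1]);np.savez(f"{n}.npz",p=p,d=d,**vision.get_calibration(n))
E
```

```text
pics
{'time': 0.0, 'qpos': array([ 1.17500200e+00,  3.42747891e-01,  1.52500618e+00, -1.51525842e-05,
        1.27539159e+00, -1.45970169e-01]), 'qvel': array([-0.00158968, -0.00144196, -0.00073888,  0.00092096,  0.0002206 ,
       -0.00166691]), 'joint_efforts': array([ 2.13301231e-03, -4.31249821e+01, -2.44223750e+01,  7.18952995e-02,
        5.58874710e-02, -1.19446186e-04]), 'tool_pos': array([0.12971339, 0.50859229, 0.40403547]), 'tool_rot': array([-3.14005406e+00, -2.11553038e-04,  2.89177276e+00]), 'contact_force': array([ 0.10831368, -0.4198526 ,  0.34572448]), 'torque': array([-0.04593809,  0.03726397, -0.01944746]), 'grip_force': 0.0, 'opening': 0.09167948723514875}
```

View pics/scene.png

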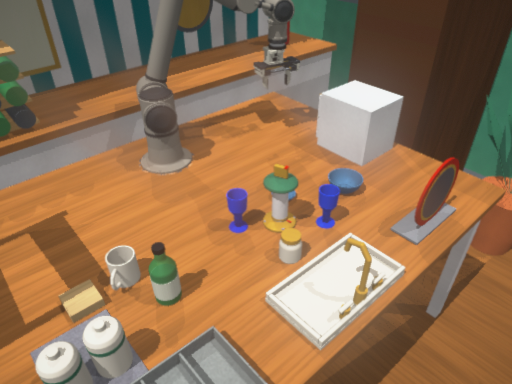

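View pics/side.png

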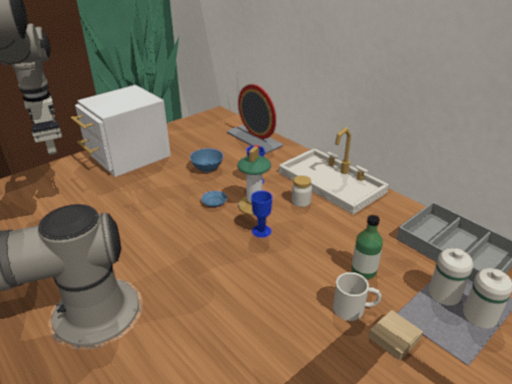

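The scene view shows the lamp at about (281,200) with its grip at (281,170). The goblets are at (238,210) and (328,205), and the jar is at (290,246). In the side view the grip is at (254,155). Next I'll locate these from depth and enlarge the crops.

```bash
cat > h.py <<'E'
import numpy as np,cv2
def cloud(p,d,c):
    h,w=d.shape;v,u=np.mgrid[:h,:w]
    n=cv2.undistortPoints(np.stack([u,v],-1).reshape(-1,1,2).astype(float),np.array(c["camera_matrix"]),np.array(c["dist"])).reshape(h,w,2)
    P=np.dstack([n[...,0]*d,n[...,1]*d,d]);R=cv2.Rodrigues(np.array(c["rvec"]))[0]
    return (P-np.array(c["tvec"]).ravel())@R
E
python3 - <<'E'
from h import *
out=[]
for n,(u,v),pts in (("scene",(281,195),dict(grip=(281,170),dome=(281,184),gobA=(328,192),gobB=(238,198),jar=(291,236),bottle=(165,280),bowl=(345,180))),("side",(254,185),dict(grip=(254,154),dome=(254,163),gobB=(262,203),jar=(302,184)))):
    z=np.load(n+".npz");p,d=z["p"],z["d"];X=cloud(p,d,z)
    for k,(a,b) in pts.items(): print(n,k,X[b,a].round(3))
    H=cv2.cvtColor(p,cv2.COLOR_RGB2HSV)
    m=np.zeros(d.shape,bool);m[v-50:v+20,u-30:u+30]=1
    g=m&(d>0)&(X[...,2]>.19)&(X[...,2]<.26)&(H[...,1]>80)
    for nm,mm in (("brass",g&(H[...,0]<28)&(H[...,0]>14)),("red",g&((H[...,0]<8)|(H[...,0]>172))),("green",m&(d>0)&(H[...,0]>60)&(H[...,0]<95)&(X[...,2]>.14)&(X[...,2]<.2))):
        Q=X[mm]
        if len(Q): print(n,nm,len(Q),Q.mean(0).round(4),Q.min(0).round(3),Q.max(0).round(3))
    out.append(cv2.resize(p[v-50:v+50,u-33:u+33,::-1],None,fx=6,fy=6,interpolation=cv2.INTER_CUBIC))
cv2.imwrite("pics/crop.png",np.hstack(out))
E
```

```text
scene grip [0.614 0.07  0.214]
scene dome [0.634 0.052 0.181]
scene gobA [0.691 0.214 0.103]
scene gobB [ 0.512 -0.021  0.096]
scene jar [ 0.753 -0.019  0.093]
scene bottle [ 0.663 -0.381  0.101]
scene bowl [0.613 0.417 0.018]
scene brass 150 [0.6084 0.071  0.2095] [0.587 0.06  0.19 ] [0.631 0.086 0.227]
scene red 7 [0.6246 0.0807 0.2255] [0.621 0.074 0.224] [0.628 0.088 0.227]
scene green 436 [0.6266 0.0571 0.176 ] [0.572 0.021 0.159] [0.661 0.115 0.187]
side grip [0.597 0.061 0.21 ]
side dome [0.588 0.052 0.185]
side gobB [ 0.511 -0.072  0.134]
side jar [ 0.726 -0.032  0.088]
side brass 89 [0.5987 0.0659 0.2093] [0.584 0.056 0.191] [0.618 0.076 0.226]
side red 9 [0.6229 0.0777 0.2233] [0.619 0.07  0.216] [0.628 0.086 0.226]
side green 423 [0.5897 0.0541 0.1743] [0.551 0.018 0.157] [0.643 0.107 0.186]
```

View pics/crop.png

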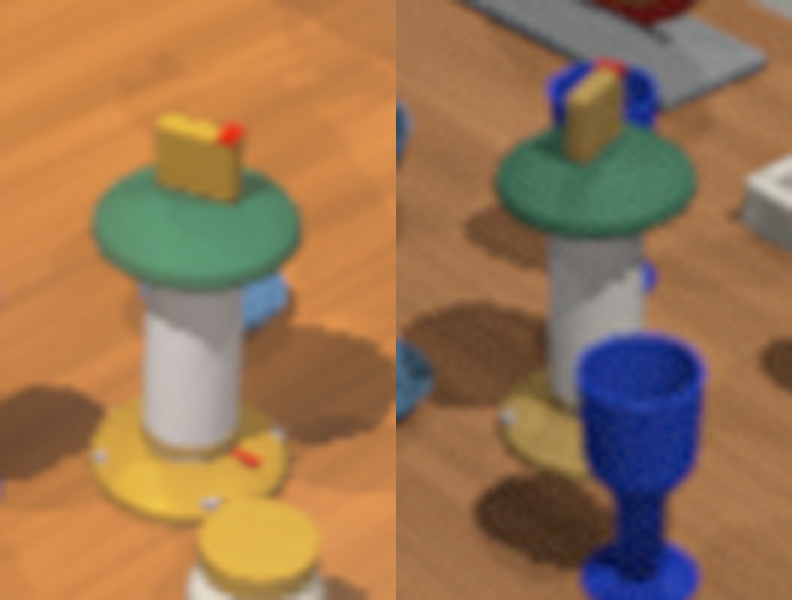

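The crops show the grip pointing roughly along the flange's red mark, with the red mark at its far end. Depth puts the lamp axis at about (0.605, 0.070), grip yaw about 0.45. I'll move above it at a safe height.

```bash
python3 -m crank '[[1,0,0,-40,0],[1,-569,-308,-60,1.2],[1,-569,-308,-60,1.2],[1,-569,-308,-60,1.2],[1,-569,-308,-60,1.2],[1,-569,-308,-60,1.2],[1,-569,-308,-60,1.2],[1,-569,-308,-60,1.2],[1,-569,-308,-60,1.2],[1,-569,-308,-60,1.2],[1,-569,-308,-60,1.2],[1,-569,-308,-60,1.2]]'
```

```text
time: 1.1
tool_pos: [0.4673, 0.196, 0.4587]
tool_rot: [-3.141, -0.0, 1.687]
contact_force: [1.0, 0.4, -0.3]
opening: 0.0917
grip_force: 0.0
```

```bash
python3 -m crank '[[1,-130,110,0,1.24],[1,-130,110,0,1.24],[1,-130,110,0,1.24],[1,-130,110,0,1.24],[1,-130,110,0,1.24],[1,-130,110,0,1.24],[1,-130,110,0,1.24],[1,-130,110,0,1.24],[1,-130,110,0,1.24],[1,-130,110,0,1.24],[1,-130,110,0,1.24],[1,-130,110,0,1.24]]'
python3 - <<'E'
from h import *
from cell import telemetry, vision
c=vision.get_calibration("wrist");p,d=vision.read_camera("wrist");s=telemetry.observe();print(s["tool_pos"],s["tool_rot"],s["contact_force"],s["torque"])
cv2.imwrite("pics/w1.png",p[:,:,::-1]);np.savez("w1.npz",p=p,d=d,**c)
X=cloud(p,d,c);H=cv2.cvtColor(p,cv2.COLOR_RGB2HSV)
b=(d>0)&(X[...,2]>.195)&(X[...,2]<.24)&(np.hypot(X[...,0]-.605,X[...,1]-.07)<.06)
t=b&(X[...,2]>.218)
for nm,m in(("all",b),("top",t)):
    if m.sum()<5: continue
    r=cv2.minAreaRect((X[m][:,:2]*1000).astype(np.float32));print(nm,m.sum(),r,X[m].mean(0),X[m].max(0))
red=b&((H[...,0]<8)|(H[...,0]>172))&(H[...,1]>100);print("red",X[red].mean(0))
E
```

```text
time: 2.1
tool_pos: [0.5911, 0.082, 0.4585]
tool_rot: [-3.141, 0.001, 0.455]
contact_force: [0.3, -0.2, -0.3]
opening: 0.0915
grip_force: 0.0
[0.59111064 0.08202709 0.45858767] [-3.14126812e+00  4.83251049e-04  4.55494715e-01] [-0.31792712 -0.36692483 -0.09397264] [-0.05161562  0.09154491  0.00135797]
all 1526 ((608.64990234375, 78.19969177246094), (45.7890625, 15.1138916015625), 22.337749481201172) [0.61128653 0.08009272 0.22095327] [0.63136013 0.09306661 0.22585785]
top 1351 ((608.6580200195312, 78.12492370605469), (45.724857330322266, 15.116297721862793), 22.580068588256836) [0.61017588 0.07928569 0.22282017] [0.63136013 0.09306661 0.22585785]
red [0.6243241  0.08485386 0.2236744 ]
```

View pics/w1.png

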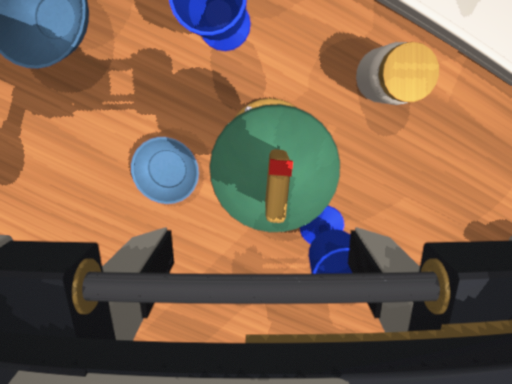

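The view from above shows the grip at pixel (279,190) with its red end at (281,168). The fit puts its centre at about (0.608, 0.077), yaw 0.39.

```bash
python3 -m crank '[[1,13,12,0,0.06],[1,13,12,0,0.06],[1,13,12,25,0.06],[1,13,12,50,0.06],[1,13,12,70,0.06],[1,13,12,80,0.06],[1,13,12,86,0.06],[1,13,12,86,0.06],[0.2,13,12,86,0.06],[-0.2,13,12,86,0.06],[-0.4,13,12,86,0.06],[-0.4,13,12,86,0.06]]' 5
python3 -c "
from cell import telemetry as t;s=t.observe();print(s['torque'],s['contact_force'],s['tool_pos'])"
```

```text
time: 3.15
tool_pos: [0.6081, 0.0769, 0.3739]
tool_rot: [3.141, -0.002, 0.392]
contact_force: [-0.5, -0.2, -0.5]
opening: 0.0697
grip_force: 0.0
[-0.11815094  0.16822478 -0.05496136] [-0.47662314 -0.21168926 -0.48392203] [0.60814714 0.07691846 0.37388441]
```

Now I'll close gently and watch the side force for any centring error.

```bash
python3 -m crank '[[-1,0,0,0,0],[-1,0,0,0,0],[-1,0,0,0,0],[-1,0,0,0,0],[-1,0,0,0,0],[-1,0,0,0,0],[-1,0,0,0,0],[-1,0,0,0,0],[-1,0,0,0,0],[-1,0,0,0,0],[-1,0,0,0,0],[-1,0,0,0,0]]' 5
python3 -c "
from cell import telemetry as t;s=t.observe();print(s['torque'],s['contact_force'],s['tool_pos'])"
```

```text
time: 4.15
tool_pos: [0.608, 0.0771, 0.3729]
tool_rot: [-3.141, 0.0, 0.392]
contact_force: [-1.3, 0.6, 0.5]
opening: 0.014
grip_force: 5.0
[ 0.1817531   0.3331197  -0.02966346] [-1.32253197  0.61216555  0.49884666] [0.6079828  0.07706475 0.37286401]
```

```bash
python3 -m crank '[[-1,0,0,0,0],[-1,0,0,0,0],[-1,0,0,0,-0.04],[-1,0,0,0,-0.08],[-1,0,0,0,-0.13],[-1,0,0,0,-0.18],[-1,0,0,0,-0.23],[-1,0,0,0,-0.28],[-1,0,0,0,-0.34],[-1,0,0,0,-0.4],[-1,0,0,0,-0.4],[-1,0,0,0,-0.4]]' 15
python3 -c "
from cell import telemetry as t;s=t.observe();print(s['torque'],s['contact_force'],s['tool_pos'])"
```

```text
time: 5.15
tool_pos: [0.6079, 0.0772, 0.3729]
tool_rot: [-3.141, -0.0, 0.79]
contact_force: [-1.9, 2.3, 0.2]
opening: 0.014
grip_force: 15.0
[0.43716645 0.50195048 0.06722751] [-1.86585207  2.28277207  0.16137331] [0.60788896 0.07723531 0.37287069]
```

```bash
python3 -m crank '[[-1,0,0,0,-0.06],[-1,0,0,0,-0.13],[-1,0,0,0,-0.2],[-1,0,0,0,-0.27],[-1,0,0,0,-0.34],[-1,0,0,0,-0.41],[-1,0,0,0,-0.48],[-1,0,0,0,-0.55],[-1,0,0,0,-0.62],[-1,0,0,0,-0.69],[-1,0,0,0,-0.75],[-1,0,0,0,-0.75]]' 15
python3 - <<'E'
from h import *
from cell import telemetry as t,vision
s=t.observe();print(s['torque'],s['contact_force'],s['tool_pos'],s['tool_rot'])
p,d=vision.read_camera("scene");a=cv2.resize(p[145:245,245:320,::-1],None,fx=5,fy=5,interpolation=cv2.INTER_CUBIC);cv2.imwrite("pics/s2.png",a)
# base mark direction from first scene image
z=np.load("scene.npz");p,d=z["p"],z["d"];X=cloud(p,d,z);H=cv2.cvtColor(p,cv2.COLOR_RGB2HSV)
m=((H[...,0]<7)|(H[...,0]>173))&(H[...,1]>130)&(X[...,2]<.03)&(np.hypot(X[...,0]-.608,X[...,1]-.075)<.07)
print(m.sum(),X[m].round(3).tolist())
E
```

```text
time: 6.15
tool_pos: [0.6076, 0.0774, 0.3728]
tool_rot: [-3.14, -0.001, 1.543]
contact_force: [-4.0, 4.3, 1.9]
opening: 0.014
grip_force: 15.0
[ 0.57115856  0.69462452 -0.00548725] [-4.01141824  4.26747465  1.86348422] [0.60759085 0.07739263 0.37283925] [-3.13991250e+00 -9.71162141e-04  1.54329993e+00]
0 []
```

View pics/s2.png

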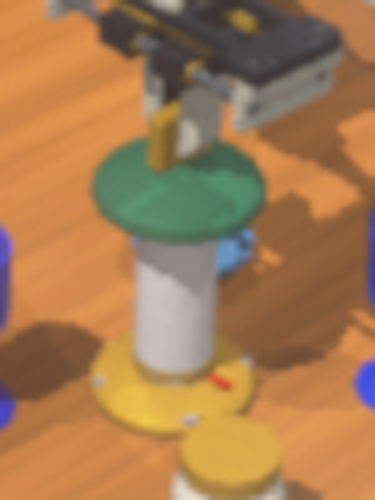

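```bash
python3 -m crank '[[-1,0.3,-0.3,0,0],[-1,0.5,-0.5,0,0],[-1,0.5,-0.5,0,0],[-1,0.5,-0.5,0,0]]' 15
python3 - <<'E'
from h import *
from cell import telemetry as t
s=t.observe();print(s['torque'],s['contact_force'],s['tool_pos'],s['tool_rot'][2])
z=np.load("scene.npz");R=cv2.Rodrigues(z["rvec"])[0];C=-R.T@z["tvec"].ravel()
print(cloud(z["p"],z["d"],z)[222,283])
P=[]
for q in [(287.2,220.2),(291,222.7)]:
    n=cv2.undistortPoints(np.array([[q]],float),z["camera_matrix"],z["dist"]).ravel();r=R.T@np.array([n[0],n[1],1]);P.append((C+r*(.012-C[2])/r[2])[:2])
P=np.array(P);print(P,np.arctan2(*(P[1]-P[0])[::-1]))
E
```

```text
time: 6.53
tool_pos: [0.6074, 0.0776, 0.3728]
tool_rot: [-3.141, -0.0, 1.541]
contact_force: [-3.4, 2.9, 1.5]
opening: 0.014
grip_force: 15.0
[ 0.53416434  0.75144106 -0.02297595] [-3.44622418  2.91093888  1.50308396] [0.60738207 0.07756595 0.37284579] 1.5411855537638166
[0.63389391 0.0679247  0.02062236]
[[0.62957304 0.09209357]
 [0.64712064 0.09249094]] 0.02264140059518991
```

```bash
python3 -m crank '[[-1,0.3,-0.3,-0.5,0],[-1,0.3,-0.3,-1,0],[-1,0.3,-0.3,-1.5,0],[-1,0.3,-0.3,-2,0],[-1,0.3,-0.3,-2,0]]' 15
python3 -c "
from cell import telemetry as t;s=t.observe();print(s['torque'],s['contact_force'],s['tool_pos'],s['tool_rot'][2])"
```

```text
time: 6.95
tool_pos: [0.6073, 0.0777, 0.3745]
tool_rot: [-3.141, -0.0, 1.542]
contact_force: [-3.0, 2.6, -4.1]
opening: 0.014
grip_force: 15.0
[ 0.35373358  0.42557756 -0.02644246] [-3.01948576  2.59355147 -4.127222  ] [0.60726622 0.07766514 0.37453747] 1.5416191846086886
```

```bash
python3 -m crank '[[-1,0.3,-0.3,-1,0],[-1,0.3,-0.3,-2,0],[-1,0.3,-0.3,-3,0],[-1,0.3,-0.3,-4,0],[-1,0.3,-0.3,-5,0],[-1,0.3,-0.3,-6,0],[-1,0.3,-0.3,-7,0],[-1,0.3,-0.3,-8,0]]' 15
python3 -c "
from cell import telemetry as t;s=t.observe();print(s['torque'],s['contact_force'],s['tool_pos'],s['tool_rot'][2])"
```

```text
time: 7.62
tool_pos: [0.607, 0.0779, 0.383]
tool_rot: [3.141, 0.0, 1.542]
contact_force: [-1.3, 0.6, -4.0]
opening: 0.0138
grip_force: 15.0
[-0.05965476  0.2258003  -0.00317042] [-1.28215842  0.55687958 -4.00540038] [0.60700318 0.07793381 0.38303117] 1.5417339237031538
```

```bash
python3 -m crank '[[-1,0,0,-3,0],[-1,0,0,-7,0],[-1,0,0,-11,0],[-1,0,0,-15,0],[-1,0,0,-19,0],[-1,0,0,-23,0],[-1,0,0,-27,0],[-1,0,0,-31,0],[-1,0,0,-35,0],[-1,0,0,-39,0],[-1,0,0,-42,0],[-1,0,0,-44,0]]' 15
python3 -c "
from cell import telemetry as t;s=t.observe();print(s['torque'],s['contact_force'],s['tool_pos'],s['tool_rot'][2])"
```

```text
time: 8.62
tool_pos: [0.6069, 0.078, 0.4275]
tool_rot: [3.141, 0.0, 1.542]
contact_force: [-0.7, -0.9, -4.7]
opening: 0.0142
grip_force: 15.0
[-0.32258648  0.237152   -0.0013341 ] [-0.69549716 -0.94174043 -4.69586595] [0.60693923 0.07801118 0.42751427] 1.5418159057366791
```

```bash
R='from cell import telemetry as t;s=t.observe();print(s["contact_force"][2],s["torque"][2],s["tool_pos"])'; echo "$R">r.py
python3 -m crank '[[-1,0,0,-1.5,0],[-1,0,0,-3,0],[-1,0,0,-4.5,0],[-1,0,0,-6,0],[-1,0,0,-7.5,0],[-1,0,0,-9,0],[-1,0,0,-10,0],[-1,0,0,-10.5,0],[-1,0,0,-11,0]]' 10 ; python3 r.py
python3 -m crank '[[-1,0,0,-0.5,0],[-1,0,0,-1,0],[-1,0,0,-1.5,0],[-1,0,0,-2,0],[-1,0,0,-2.5,0]]' 10; python3 r.py
```

```text
time: 9.37
tool_pos: [0.607, 0.078, 0.438]
tool_rot: [3.141, -0.0, 1.542]
contact_force: [0.1, -1.3, -3.8]
opening: 0.014
grip_force: 10.0
-3.764296678742523 0.016661024309230454 [0.60698716 0.07801513 0.43799841]
time: 9.78
tool_pos: [0.607, 0.078, 0.4404]
tool_rot: [3.142, -0.0, 1.542]
contact_force: [-1.5, -2.2, -3.7]
opening: 0.0138
grip_force: 10.0
-3.7145407314355503 -0.05073746354733318 [0.60700243 0.07800709 0.44039814]
```

```bash
echo 'import sys
from cell import telemetry as t;s=t.observe();f=s["contact_force"][2];print(f,s["tool_pos"][2]);sys.exit(f<-7)'>chk.py
python3 -m crank '[[-1,0,0,-0.5,0],[-1,0,0,-1,0],[-1,0,0,-1.5,0],[-1,0,0,-2,0]]' 10 >/dev/null; python3 chk.py &&
python3 -m crank '[[-1,0,0,-0.5,0],[-1,0,0,-1,0],[-1,0,0,-1.5,0],[-1,0,0,-2,0]]' 10 >/dev/null; python3 chk.py &&
python3 -m crank '[[-1,0,0,-0.5,0],[-1,0,0,-1,0],[-1,0,0,-1.5,0],[-1,0,0,-2,0]]' 10 >/dev/null && python3 chk.py &&
python3 -m crank '[[-1,0,0,-0.5,0],[-1,0,0,-1,0],[-1,0,0,-1.5,0],[-1,0,0,-2,0]]' 10 >/dev/null && python3 chk.py
```

```text
-4.408978275177829 0.44244902183906354
-4.408978275177829 0.44244902183906354False
False
```

```bash
sed -i 's/sys.exit(f<-7)/sys.exit(int(f<-7))/' chk.py
python3 -m crank '[[-1,0,0,-0.5,0],[-1,0,0,-1,0],[-1,0,0,-1.5,0],[-1,0,0,-2,0]]' 10 >/dev/null && python3 chk.py &&
python3 -m crank '[[-1,0,0,-0.5,0],[-1,0,0,-1,0],[-1,0,0,-1.5,0],[-1,0,0,-2,0]]' 10 >/dev/null && python3 chk.py &&
python3 -m crank '[[-1,0,0,-0.5,0],[-1,0,0,-1,0],[-1,0,0,-1.5,0],[-1,0,0,-2,0]]' 10 >/dev/null && python3 chk.py &&
python3 -m crank '[[-1,0,0,-0.5,0],[-1,0,0,-1,0],[-1,0,0,-1.5,0],[-1,0,0,-2,0]]' 10 >/dev/null && python3 chk.py
```

```text
-7.647008220824746 0.4441399424510346
```

```bash
python3 -m crank '[[-1,0,0,0,0],[-1,0,0,0,0]]' 10 >/dev/null; python3 chk.py; python3 -m crank '[[-1,0,0,-0.3,0],[-1,0,0,-0.6,0],[-1,0,0,-0.6,0]]' 10 >/dev/null; python3 chk.py
```

```text
-6.194412988827432 0.4441529560086154
-10.939373463336274 0.4442066501114673
```

```bash
python3 -m crank '[[-1,0,0,0.7,0],[-1,0,0,1.5,0],[-1,0,0,2.6,0],[-1,0,0,2.6,0]]' 12 >/dev/null; python3 chk.py; python3 r.py; python3 -m crank '[[-1,0,0,0,0.03],[-1,-0.1,0.1,0,0.06],[-1,-0.1,0.1,0,0.1],[-1,-0.1,0.1,0,0.14],[-1,-0.2,0.2,0,0.18],[-1,-0.2,0.2,0,0.22],[-1,-0.2,0.2,0,0.26],[-1,-0.3,0.3,0,0.3],[-1,-0.3,0.3,0,0.3]]' 12; python3 r.py
```

```text
-2.1836935436537983 0.44308159459062724
-2.1836935436537983 -0.062162462584251205 [0.6068301  0.0780575  0.44308159]
time: 11.95
tool_pos: [0.6072, 0.0779, 0.443]
tool_rot: [3.141, -0.001, 1.241]
contact_force: [-1.6, -0.1, -2.9]
opening: 0.014
grip_force: 12.0
-2.8864021876878336 -0.043661306471747825 [0.60716964 0.07788401 0.44299526]
```

```bash
python3 -m crank '[[-1,0,0,0.4,0],[-1,0,0,0.8,0],[-1,0,0,0.8,0.03],[-1,0,0,0.8,0.06],[-1,-0.1,0.1,0.8,0.1],[-1,-0.1,0.1,0.8,0.14],[-1,-0.2,0.2,0.8,0.18],[-1,-0.2,0.2,0.8,0.22],[-1,-0.2,0.2,0.8,0.26],[-1,-0.3,0.3,0.8,0.3],[-1,-0.3,0.3,0.8,0.3]]' 12; python3 r.py
```

```text
time: 12.87
tool_pos: [0.6075, 0.0776, 0.4417]
tool_rot: [3.142, -0.001, 0.941]
contact_force: [-0.9, 0.4, -2.1]
opening: 0.0138
grip_force: 12.0
-2.105860338766968 -0.04579421359078775 [0.60749247 0.07758268 0.44170252]
```

```bash
echo 'import sys
from cell import telemetry as t;s=t.observe();m=s["torque"][2];print(s["contact_force"],m,s["tool_rot"][2]);sys.exit(int(abs(m)>.1))'>ct.py
python3 -m crank '[[-1,0,0,0,0.03],[-1,0,0.1,0,0.06],[-1,0,0.2,0,0.1],[-1,0,0.2,0,0.14],[-1,0,0.3,0,0.18],[-1,0,0.3,0,0.22],[-1,0,0.3,0,0.26],[-1,0,0.3,0,0.3]]' 12 >/dev/null; python3 ct.py &&
python3 -m crank '[[-1,0,0,0,0.02],[-1,0,0,0,0.04],[-1,0,0,0,0.06],[-1,0,0,0,0.08],[-1,0,0,0,0.1]]' 12 >/dev/null && python3 ct.py &&
python3 -m crank '[[-1,0,0,0,0.015],[-1,0,0,0,0.03],[-1,0,0,0,0.045]]' 12 >/dev/null && python3 ct.py &&
python3 -m crank '[[-1,0,0,0,0.015],[-1,0,0,0,0.03],[-1,0,0,0,0.03]]' 12 >/dev/null && python3 ct.py &&
python3 -m crank '[[-1,0,0,0,0.015],[-1,0,0,0,0.03],[-1,0,0,0,0.03]]' 12 >/dev/null && python3 ct.py
```

```text
[-0.74297045  0.25486194 -3.19315104] 0.02509990707611723 0.6421251781122981
[-0.05209359  0.16501313 -2.76177196] 3.636885829616521e-05 0.5405933033487409
[ 0.3635448   0.68768278 -2.90423877] 0.048111898774905196 0.49553930182344375
[-0.05385151  1.77085314 -1.88090531] -0.021697337564839846 0.4657042006498533
[ 1.0743004   1.94754854 -1.86208723] -0.04350703349717361 0.43559727950270455
```

```bash

python3 -m crank '[[-1,0,0,0,0.015],[-1,0,0,0,0.03],[-1,0,0,0,0.03]]' 12 >/dev/null && python3 ct.py &&
python3 -m crank '[[-1,0,0,0,0.015],[-1,0,0,0,0.03],[-1,0,0,0,0.03]]' 12 >/dev/null && python3 ct.py &&
python3 -m crank '[[-1,0,0,0,0.015],[-1,0,0,0,0.03],[-1,0,0,0,0.03]]' 12 >/dev/null && python3 ct.py &&
python3 -m crank '[[-1,0,0,0,0.015],[-1,0,0,0,0.03],[-1,0,0,0,0.03]]' 12 >/dev/null && python3 ct.py &&
python3 -m crank '[[-1,0,0,0,0.015],[-1,0,0,0,0.03],[-1,0,0,0,0.03]]' 12 >/dev/null && python3 ct.py &&
python3 -m crank '[[-1,0,0,0,0.015],[-1,0,0,0,0.03],[-1,0,0,0,0.03]]' 12 >/dev/null && python3 ct.py
```

```text
[ 0.51971467  0.67390725 -2.49551399] -0.060798406080022765 0.4055628890667464
[ 0.54284079  0.43677431 -2.30680993] -0.03955078024555836 0.37550148931119254
[ 1.62978859  1.19556886 -2.45109031] -0.018170178770184446 0.3454886186889101
[ 2.58956104  1.25457225 -2.23503165] -0.023158522042873768 0.315463833615965
[ 2.62275458  0.1065993  -2.02658806] -0.04231243057064964 0.2854560072145613
[ 1.72255541  0.5277497  -1.53782053] -0.07511786477668424 0.2554792405314128
```

```bash
python3 r.py
python3 -m crank '[[-1,0,0,0,0.01],[-1,0,0,0,0.02],[-1,0,0,0,0.02]]' 12 >/dev/null && python3 ct.py &&
python3 -m crank '[[-1,0,0,0,0.01],[-1,0,0,0,0.02],[-1,0,0,0,0.02]]' 12 >/dev/null && python3 ct.py &&
python3 -m crank '[[-1,0,0,0,0.01],[-1,0,0,0,0.02],[-1,0,0,0,0.02]]' 12 >/dev/null && python3 ct.py
```

```text
-1.5378205311850657 -0.07511786477668424 [0.6077221  0.07711653 0.44161222]
[ 2.699208   -1.0256677  -2.94967289] -0.04651758253375951 0.23595330936917236
[ 2.62566337 -0.32528674 -2.40192317] -0.009425286803067206 0.21598448605671194
[ 2.32996715  0.230096   -2.45364598] -0.0649942281933585 0.19588789788461392
```

```bash

python3 -m crank '[[-1,0,0,0,0.01],[-1,0,0,0,0.02],[-1,0,0,0,0.02]]' 12 >/dev/null && python3 ct.py &&
python3 -m crank '[[-1,0,0,0,0.01],[-1,0,0,0,0.02],[-1,0,0,0,0.02]]' 12 >/dev/null && python3 ct.py &&
python3 -m crank '[[-1,0,0,0,0.01],[-1,0,0,0,0.02],[-1,0,0,0,0.02]]' 12  && python3 ct.py
```

```text
[ 2.39438415 -1.03986015 -2.69219046] -0.013337694428867964 0.17588969757269823
[ 3.12892095 -1.63391428 -1.80096719] -0.039525207790360464 0.15593297927182936
time: 17.7
tool_pos: [0.6077, 0.0771, 0.4416]
tool_rot: [-3.142, -0.0, 0.136]
contact_force: [3.1, -1.7, -2.7]
opening: 0.0139
grip_force: 12.0
[ 3.11403385 -1.65489493 -2.73036886] -0.03914954226768623 0.13593324928457418
```

```bash
python3 - <<'E'
from h import *
from cell import vision
a=[]
for n,(u,v) in(("scene",(281,185)),("side",(254,175))):
    p,d=vision.read_camera(n);a.append(cv2.resize(p[v-55:v+45,u-33:u+33,::-1],None,fx=6,fy=6,interpolation=cv2.INTER_CUBIC))
cv2.imwrite("pics/s3.png",np.hstack(a))
E
```

```text
(no output)
```

View pics/s3.png

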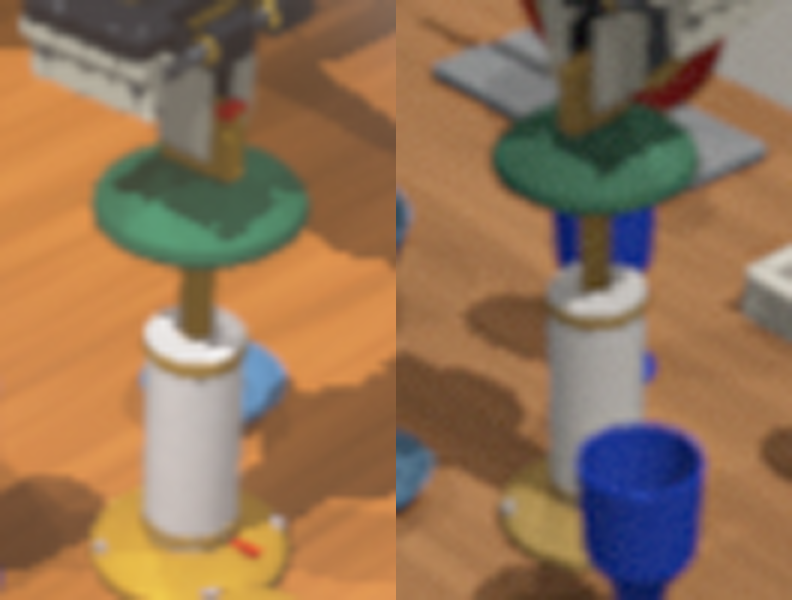

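The head follows the gripper: the stem shows at (197,300) in the crop, and the red end is at (232,108). There's no home stop yet, so I'll keep going by feel.

```bash

python3 -m crank '[[-1,0,0,0,0.01],[-1,0,0,0,0.02],[-1,0,0,0,0.02]]' 12 >/dev/null && python3 ct.py &&
python3 -m crank '[[-1,0,0,0,0.01],[-1,0,0,0,0.02],[-1,0,0,0,0.02]]' 12 >/dev/null && python3 ct.py &&
python3 -m crank '[[-1,0,0,0,0.01],[-1,0,0,0,0.02],[-1,0,0,0,0.02]]' 12 >/dev/null && python3 ct.py
python3 - <<'E'
from h import *
z=np.load("scene.npz");R=cv2.Rodrigues(z["rvec"])[0];C=-R.T@z["tvec"].ravel()
def P(q,h):
    n=cv2.undistortPoints(np.array([[q]],float),z["camera_matrix"],z["dist"]).ravel();r=R.T@np.array([n[0],n[1],1]);return (C+r*(h-C[2])/r[2])[:2]
X=cloud(z["p"],z["d"],z)
for v,u in((225,275),(226,283),(222,288),(223,291),(219,290)):print(X[v,u].round(4))
for h in(.006,.01,.014):
    # flange rim left/right/bottom of ellipse and mark centre
    l,r,b=P((263.3,220.5),h),P((296,221),h),P((279.5,231.5),h);m=P((289.2,221.4),h);print(h,l,r,b,m)
E
```

```text
[ 2.4305802  -1.56199052 -2.60953926] 0.07356911340616287 0.1159923557796434
[ 2.67286279 -0.86108869 -3.04817314] 0.04589198764795258 0.09596595352385306
[ 3.5093916  -1.9226715  -1.63444321] 0.16729748238155226 0.07610006867846497
[0.6249 0.0402 0.0177]
[0.6454 0.0569 0.017 ]
[0.6425 0.0827 0.0177]
[0.6513 0.0881 0.0159]
[0.6361 0.0985 0.0178]
0.006 [0.57215589 0.03602678] [0.64737145 0.1163996 ] [0.64846632 0.03853142] [0.63359905 0.0978711 ]
0.01 [0.57565623 0.03288233] [0.65052218 0.11288156] [0.65161195 0.03537532] [0.63681379 0.09443919]
0.014 [0.57915657 0.02973788] [0.6536729  0.10936352] [0.65475758 0.03221923] [0.64002853 0.09100727]
```

```bash
python3 -m crank '[[-1,0,0,0,0],[-1,0,0,0,0]]' 12 >/dev/null; python3 ct.py; python3 -m crank '[[-1,0,0,0,0],[-1,0,0,0,0.01],[-1,0,0,0,0.01]]' 12 >/dev/null; python3 ct.py; python3 r.py
```

```text
[ 3.25430558 -1.43129822 -1.5190834 ] 0.12617808409295267 0.0768700356718337
[ 3.29025762 -1.76905658 -2.21024008] 0.14644218592593844 0.06612084566416487
-2.210240076010297 0.14644218592593844 [0.6077029  0.07716931 0.44157727]
```

Home stop felt at about 0.14 Nm. Next I'll ease the twist slightly and lower onto the ledge.

```bash
echo 'import sys
from cell import telemetry as t;s=t.observe();f=s["contact_force"][2];print(f,s["torque"][2],s["tool_pos"][2]);sys.exit(int(f>0.5))'>cd.py
python3 -m crank '[[-1,0,0,0,-0.02],[-1,0,0,0.3,-0.02],[-1,0,0,0.6,-0.02],[-1,0,0,0.6,-0.02]]' 12 >/dev/null; python3 cd.py &&
python3 -m crank '[[-1,0,0,0.3,0],[-1,0,0,0.6,0],[-1,0,0,0.6,0]]' 12 >/dev/null && python3 cd.py &&
python3 -m crank '[[-1,0,0,0.3,0],[-1,0,0,0.6,0],[-1,0,0,0.6,0]]' 12 >/dev/null && python3 cd.py &&
python3 -m crank '[[-1,0,0,0.3,0],[-1,0,0,0.6,0],[-1,0,0,0.6,0]]' 12 >/dev/null && python3 cd.py &&
python3 -m crank '[[-1,0,0,0.3,0],[-1,0,0,0.6,0],[-1,0,0,0.6,0]]' 12 >/dev/null && python3 cd.py
```

```text
0.317824614884726 0.1462925778522225 0.4414018013939801
1.9948518799723374 0.1421814325232923 0.44074437528223687
```

```bash
python3 -m crank '[[-1,0,0,0,-0.02],[-1,0,0,0,-0.02],[-1,0,0,0,-0.02]]' 5; python3 cd.py
python3 -m crank '[[-0.6,0,0,0,0],[-0.5,0,0,0,0],[-0.4,0,0,0,0],[-0.2,0,0,0,0],[0,0,0,0,0],[0,0,0,0,0],[0,0,0,0,0]]' 3; python3 cd.py
```

```text
time: 19.8
tool_pos: [0.6077, 0.0771, 0.4402]
tool_rot: [-3.142, 0.0, 0.107]
contact_force: [1.7, -2.5, -0.2]
opening: 0.0139
grip_force: 5.0
-0.16374131021865101 0.11403607633255326 0.44018988584178664
time: 20.38
tool_pos: [0.6077, 0.0772, 0.4404]
tool_rot: [-3.141, 0.0, 0.107]
contact_force: [-0.0, 0.0, -0.2]
opening: 0.0449
grip_force: 0.0
-0.19027806088553556 -0.031021054902204484 0.440370006980207
```

```bash
python3 -m crank '[[0,0,0,-5,0],[0,0,0,-15,0],[0,0,0,-30,0],[0,0,0,-45,0],[0,-20,0,-60,0],[0,-40,0,-70,0],[0,-40,0,-70,0],[0,-40,0,-70,0],[0,-40,0,-70,0],[0,-40,0,-70,0]]' 
python3 - <<'E'
from h import *
from cell import vision
c=vision.get_calibration("wrist");p,d=vision.read_camera("wrist");X=cloud(p,d,c)
b=(d>0)&(np.hypot(X[...,0]-.608,X[...,1]-.077)<.04)&(X[...,2]>.27)&(X[...,2]<.32)
print(b.sum(),X[b].max(0),np.median(X[b][:,2]),cv2.minAreaRect((X[b][:,:2]*1000).astype(np.float32)))
a=[p[:,:,::-1]];q,_=vision.read_camera("scene");a.append(cv2.resize(q[115:265,215:345,::-1],(333,384)));cv2.imwrite("pics/f.png",cv2.resize(np.hstack(a),(800,364)))
E
```

```text
time: 21.22
tool_pos: [0.5684, 0.0729, 0.5098]
tool_rot: [-3.141, 0.001, 0.107]
contact_force: [-0.5, -0.9, 0.8]
opening: 0.0459
grip_force: 0.0
1753 [0.63156409 0.0879991  0.2926663 ] 0.2901966387245987 ((608.6231689453125, 78.49664306640625), (45.6915168762207, 14.752717018127441), 6.229546070098877)
```

View pics/f.png

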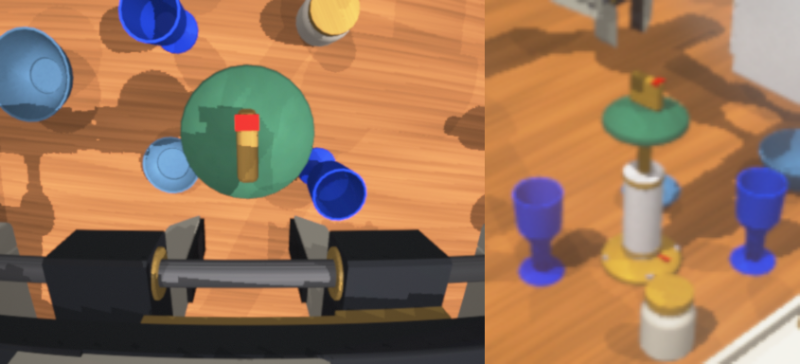

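The head stands on its catch about 67 mm higher than at the start. The grip's red end is at (247,122) in the wrist view, and the glassware is undisturbed. Handing in.

```bash
python3 -c "
from cell import ticket;print(ticket.hand_in())"
```

```text
the job is handed in; nothing more can be done
None
```

The lamp is at its tall setting: twisted back to its home stop, resting on the catch about 67 mm above its start height, gripper clear and nothing around it disturbed. The job is handed in, but hand-in returned no verdict.

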